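Unpack an ink cartridge from its spacer plates and load the printer's ink dock

TASK

Unpack the stack on the grey carrier: first lift off the top yellow spacer plate and lay it flat on the red-railed stand, then lift the white ink cartridge by its sides, set it flat in the middle of the black rubber mat and let go of it. Take it again by its blue pull handle, lift and load it into the empty bay of the black ink dock, flat on the bay floor and pushed fully home against the back, and also lay the second spacer plate on the first, so that both make one tidy pile centred on the stand and lined up with it. Drop nothing, keep the cartridge level, and leave the bottle, screwdriver and cup alone.

Things in the scene. Friction and masses are not known exactly. Their poses are not given: they have to be found in the camera images.
- plate_top: Yellow rigid spacer plate on top of the stack, 150 x 64 x 6 mm (x, y, z), about 80 g; origin at the centre of its underside. It overhangs the 56 mm wide cartridge below by 4 mm on each long side: grip it across its 64 mm width from above, fingertips just below its underside.
- plate_bottom: Identical yellow spacer plate (150 x 64 x 6 mm, about 80 g, origin at the centre of its underside), lying under the cartridge on the carrier's pedestal.
- cartridge: White ink cartridge 150 x 56 x 36 mm, 160 g; origin: centre of the underside of the whole. White body x -29 to +75 mm (balance near x +15). Blue pull handle at the -x end: upright bar x -75 to -63, 56 wide, up to z 36; between bar and body a 34 mm gap, open above and at the sides, over a 6 mm thick tongue. Pinch the bar along x, fingers opened only 30 mm, also when letting go.
- handle (a point): Middle of the cartridge's blue handle bar, at x -69, y 0, z 24 mm of the cartridge.
- carrier: Fixed grey carrier, base 176 x 90 x 8 mm; origin on the bench under the stack's centre, x along the stack. Pedestal 130 x 44 mm, top at z 30. Undersides of plate, cartridge, plate at z 30, 36, 72 mm. An end wall (x -88 to -80, 70 wide, up to z 72) stands right by the pull handle, so the handle cannot be gripped there.
- stand: Fixed stand for the spacer pile: aluminium base 140 x 70 x 6 mm with two red rails across it (each 20 x 46 mm, at x -45 and +45 mm), tops at z 26 mm. Origin at the centre of its underside. Plates lie on the rails with their long side along the stand's x.
- mat: Fixed black rubber mat 200 x 140 x 3 mm; origin at the centre of its underside, top at z = 3 mm.
- dock: Fixed black ink dock, 200 mm wide. Origin on the bench under the cartridge's home. Empty bay along x: floor at z 20, back wall face at x +75 (up to z 60), side walls at y -31 and +31 (grey neighbour cartridges, top z 56, with yellow and red handles); top and -x front open. Home: cartridge origin at (0, 0, 20 mm) in the dock frame, axes parallel, handle out of the front (-x).
- bottle: Bystander: amber bottle, 52 mm across, 110 mm high; origin at the centre of its underside.
- screwdriver: Bystander: screwdriver lying on the bench; origin on its axis.
- cup: Bystander: clear plastic cup, 70 mm across, 70 mm high; origin at the centre of its underside.
There are look-alikes about, which are no part of the job. Leave any pink or purple look-alike of the cartridge alone.

How it is judged (in metres and radians):
On the way, in this order (a step that is already met when the one before it is completed fails the run):
1. the top spacer plate lies flat on the stand, let go, while the cartridge is still in the stack (horizontal distance between plate_top and stand below 0.025 m and z of plate_top in the frame of stand between 0.023 and 0.029 m and angle between plate_top's own z axis and vertical below 0.06 rad and angle between the x axis of plate_top and the x axis of stand, either way round below 0.2 rad and linear speed of plate_top below 0.02 m/s and contact force between the fingers and plate_top below 0.1 N and distance of cartridge from where it was at the start of the episode below 0.02 m), for 0.2 s.
2. the cartridge lies flat on the middle of the mat (its centre within 50 mm of the mat's), let go (horizontal distance between cartridge and mat below 0.05 m and height (world z) of cartridge below 0.007 m and angle between cartridge's own z axis and vertical below 0.05 rad and linear speed of cartridge below 0.02 m/s and contact force between the fingers and cartridge below 0.1 N), for 0.2 s.
3. the cartridge is lifted off the mat by its pull handle (distance between the grasp point and handle below 0.04 m and height (world z) of handle above 0.045 m and contact force between the fingers and cartridge above 1 N), for 0.1 s.
At the end, for the whole second after the job is handed in: Both plates lie still and flat in one pile on the stand: centres within 25 mm of its centre and 15 mm of each other, within 0.2 rad of it, 0.15 of each other. Cartridge at rest flat on the bay floor (3 mm, 0.05 rad), handle to the front, far end within 5 mm of the back wall (horizontal distance between each of plate_top, plate_bottom and stand below 0.025 m and z of plate_top in the frame of stand between 0.023 and 0.036 m and angle between each of plate_top, plate_bottom's own z axis and vertical below 0.06 rad and angle between the x axis of each of plate_top, plate_bottom and the x axis of stand, either way round below 0.2 rad and linear speed of each of plate_top, plate_bottom, cartridge below 0.02 m/s and contact force between the fingers and plate_top below 0.1 N and z of plate_bottom in the frame of stand between 0.023 and 0.036 m and contact force between the fingers and plate_bottom below 0.1 N and horizontal distance between plate_top and plate_bottom below 0.015 m and angle between the x axis of plate_top and the x axis of plate_bottom, either way round below 0.15 rad and x of cartridge in the frame of dock between -0.005 and 0.004 m and y of cartridge in the frame of dock between -0.006 and 0.006 m and z of cartridge in the frame of dock between 0.017 and 0.0235 m and angle between cartridge's own z axis and vertical below 0.05 rad and angle between the x axis of cartridge and the x axis of dock, either way round below 0.06 rad); the robot touches nothing.
It fails at once if a bystander (bottle, screwdriver, cup) moved by more than 20 mm (distance of any of bottle, screwdriver, cup from where it was at the start of the episode above 0.02 m).
It fails at once if the cartridge tipped by more than 0.5 rad (angle between cartridge's own z axis and vertical above 0.5 rad).
It fails at once if the cartridge or a plate dropped (falling freely by more than about 25 mm) ((linear speed of cartridge above 0.7 m/s and contact force between the fingers and cartridge below 0.05 N) or (linear speed of plate_top above 0.7 m/s and contact force between the fingers and plate_top below 0.05 N) or (linear speed of plate_bottom above 0.7 m/s and contact force between the fingers and plate_bottom below 0.05 N)).
It also fails if it takes over 72 s, if anything falls off the work surface, if the arm or the gripper's body presses on something with over 40 N, if the wrist force passes 120 N, or if a joint passes its speed limit or range.

ROBOT

A 6-joint arm with a two-finger parallel gripper is mounted at the origin on the work surface. World frame = base frame: x ahead of the robot, y to its left, z up, the work surface at z = 0. Lengths are in m, angles in degrees, forces in N, time in s.
With the tool pointing down it reaches from about 0.4 to 0.825 m from the base axis. Payload 7 kg.
Tool frame: the origin (TCP) lies on the front face of the gripper's body, between the roots of the fingers; the fingertips stand 66 mm ahead of it and the grasp point (between the pads) lies 47 mm ahead of it; z points along the fingers, y is the line along which they close (so a half turn about z gives the same grasp; the last joint's range is limited). The gripper opens to 88 mm and grips with 3 to 60 N. Pads are 19 mm wide; open, the fingers measure 130 mm over their backs; the gripper's body (78 mm by 193 mm) begins 47 mm behind the grasp point.
Start: joints at [91.794, 20.546, 0.682, 0, -70.136, -16.507], TCP at [0.171, 0.653, 0.292] pointing down, gripper open.
Joint ranges: [-176.03, 176.03], [-82.01, 121.73], [-58.28, 71.71], [-173.87, 95.51], [-174.79, -0.11], [-173.66, 173.66]. Speed limits (degrees/s): [136.94, 136.94, 172.46, 180, 180, 180].

INTERFACE

Orientations are given as [roll, pitch, yaw] about the fixed x, y, z axes, in that order (R = Rz(yaw) Ry(pitch) Rx(roll)).
In Python, from plant import ctrl gives the robot as it stands.
- The arm moves only by the tool send_rows, never from a script. Its argument "deltas" is a list of rows, each a list of 2 entries, a list of its own where there are three numbers: the shift along the tool's x, y, z each as a share of 800 mm, from -1 to 1, then the turn about the tool's z as a share of 90 degrees, from -1 to 1. A call has exactly 5 rows; each row is the pose to reach, as a shift and turn from the pose commanded when the call began, along the tool's axes at that moment; what a row does not reach only later rows make up. A row lasts 1/12 s, in which the tool goes at most 41.7 mm and 7.16 degrees, less where a joint would pass 70% of its speed; a pose out of reach is approached as far as the arm can. A call with a number of a shift or a turn outside -1 to 1 is refused whole. A call with a gripper value outside its range is refused whole. "gripper" is the opening, from 0 (shut) to 1 (fully open), set as the call begins (left out, the last holds). The fingers move at their own pace and stop on an object; the grip force is fixed at half the most. Time passes only in rows, so rows that repeat a pose let the fingers close, or fill a call up. It gives the time, the measured TCP pose, the force, the opening and the grip force at its end, in the units of the state.
- ctrl.get_obs(): the state, without advancing time (a new reading comes with each control period).
- ctrl.snapshot(name): name is "scene" or "top" or "wrist"; returns a dict with "color" (384x512x3 uint8, red, green, blue), "vertical_fov" (degrees; the focal length in pixels is half the picture's height over the tangent of half this angle, whatever the lens; pixels are square), "cx", "cy" (the principal point, pixels), "k1" (the pictures are not rectified: a ray, as slopes to the right and down, at radius r is drawn at 1 + k1 r^2 times it, then the intrinsics apply), "rvec" (rotation vector, rad) and "tvec" (3), from world to camera coordinates, as OpenCV has them. Camera axes: x right, y down, z forward; pixel columns grow to the right and rows downward; lengths in m; the calibration is good to about 2 mm. A picture is of the moment at which its call begins. There is no depth.
- ctrl.close_job(): hands the job in; it is judged then, once.
Trained networks look in a picture, given as the dict that the camera call returned (one of the last four; its "shot" number tells which), for a name from the list of things; names that differ only in an ending like _2 or _b are one class to them, and where a whole thing is asked for, a point or a joint stands for the part that bears it (a point fixed in the world has none). Each returns a list of dicts, best first, with "conf" (0 to 1); they miss things now and then, are a little off and sometimes report something else, mostly with a low value. They report only what shows in the picture. A call takes as long as a camera call. They do not tell look-alikes from the thing itself.
- ctrl.boxes_of(picture, thing): "xy" ([column, row] as shares, 0 to 1, of the picture: columns of its width, rows of its height, amid what is visible of it).
- ctrl.cut_out(picture, thing): "pixels" (384x512 bool, what is visible of it) and "xy" ([column, row] as shares, 0 to 1, of the picture: columns of its width, rows of its height, amid what is visible of it).
The state is a dict: "clock": time; "joint_pos": joint angles; "qvel": joint speeds; "tau": joint torques, N m; "tool_pos": TCP position; "orientation": TCP orientation; "force": force on the tool from outside, world axes, zero at the start; "moment": the same for the moment, N m; "opening": finger opening in m; "gripper_force": force on a finger pad.
Only numpy, scipy, OpenCV 4.12 (cv2) and the standard library are available. Lean on these libraries where they do the work, as an engineer would, in place of code of your own. Each camera call takes 0.05 s, during which the arm holds its last target. There are 200 camera calls.

## Working session

There is one attempt and no reset: what is moved stays moved. The work goes in short steps, Python scripts to look and compute and a tool call to move; the robot and the scene stay as the last step left them, time stands still between calls to the robot, and variables do not carry over. Pictures are saved under pics/ and viewed, at most 10 in all, crops included, and the job is handed in when it is done.

Besides the shell and the picture viewer there is one more tool, called as a command line: name --argument value ..., lists and objects as JSON in quotes. send_rows: Moves the arm, as the interface text tells. Shift numbers are shares of 800 mm and turn numbers shares of 90 degrees, none past 1 either way. Its arguments: {"type":"object","properties":{"deltas":{"type":"array","items":{"type":"array"}},"gripper":{"type":"number"}},"required":["deltas"]}

```bash
ls; mkdir -p pics; cat > h.py <<'E'
import numpy as np, cv2
from plant import ctrl
def cam(s):
    f=s["color"].shape[0]/2/np.tan(np.radians(s["vertical_fov"])/2)
    return f,cv2.Rodrigues(np.array(s["rvec"],float))[0],np.array(s["tvec"],float)
def proj(s,P):
    f,R,t=cam(s); c=np.atleast_2d(P)@R.T+t; n=c[:,:2]/c[:,2:]
    n=n*(1+s["k1"]*(n**2).sum(1,keepdims=True)); return n*f+[s["cx"],s["cy"]]
def unproj(s,px,z):
    f,R,t=cam(s); d=(np.atleast_2d(px)-[s["cx"],s["cy"]])/f; n=d.copy()
    for _ in range(30): n=d/(1+s["k1"]*(n**2).sum(1,keepdims=True))
    r=np.c_[n,np.ones(len(n))]@R; o=-R.T@t
    return o+r*((z-o[2])/r[:,2])[:,None]
def save(s,name): cv2.imwrite("pics/"+name,s["color"][:,:,::-1])
E
python3 - <<'E'
from h import *
o=ctrl.get_obs(); print(o)
for n in("top","scene"):
    s=ctrl.snapshot(n); save(s,n+"0.png"); print(n,s["vertical_fov"],s["k1"],s["tvec"])
    for t in "plate_top cartridge carrier stand mat dock bottle screwdriver cup".split():
        print(t,[(round(b["conf"],2),(np.array(b["xy"])*[512,384]).round(0)) for b in ctrl.boxes_of(s,t)])
E
```

```text
pics
{'clock': 0.0, 'joint_pos': array([ 9.17945943e+01,  2.05917123e+01,  6.32648418e-01, -2.10361365e-02,
       -7.01350153e+01, -1.65069426e+01]), 'qvel': array([ 0.06135108,  0.10434504, -0.07067345, -0.05056344, -0.00074911,
       -0.06315677]), 'tau': array([-5.14579770e-04, -5.82719886e+01,  2.93049413e+01,  6.99698031e+00,
        6.92967908e-03, -1.53584938e-04]), 'tool_pos': array([0.17134247, 0.65248997, 0.29120803]), 'orientation': array([ 1.79904179e+02, -7.77346211e-03, -1.47195063e+01]), 'force': array([ 0.07024895, -0.29973363, -0.36117746]), 'moment': array([ 0.00851788, -0.00820124, -0.03800116]), 'gripper_force': 0.0, 'opening': 0.08788676848412624}
top 45.36388977132413 0.010745723505416412 [0.08808997 0.58339171 1.2084963 ]
plate_top [(0.92, array([160., 197.]))]
cartridge [(0.79, array([203., 272.])), (0.68, array([ 93., 206.])), (0.64, array([118., 271.]))]
carrier [(0.66, array([239., 195.])), (0.6, array([173., 216.]))]
stand [(0.67, array([242., 192.]))]
mat [(0.9, array([403., 205.]))]
dock [(0.96, array([319., 208.]))]
bottle [(0.59, array([380., 130.]))]
screwdriver [(0.76, array([280., 123.]))]
cup [(0.75, array([206., 132.]))]
scene 51.56712380717422 -0.12619148692945928 [ 0.38516543 -0.28128888  1.48102986]
plate_top [(0.72, array([308., 262.])), (0.67, array([312., 245.])), (0.67, array([321., 264.]))]
cartridge [(0.74, array([330., 201.])), (0.71, array([391., 249.]))]
carrier [(0.64, array([307., 275.])), (0.51, array([310., 264.])), (0.21, array([305., 272.]))]
stand [(0.7, array([255., 214.]))]
mat [(0.56, array([176., 136.])), (0.37, array([310., 270.]))]
dock [(0.8, array([225., 167.]))]
bottle [(0.92, array([133., 159.]))]
screwdriver [(0.69, array([169., 226.]))]
cup [(0.82, array([227., 256.]))]
```

View pics/top0.png

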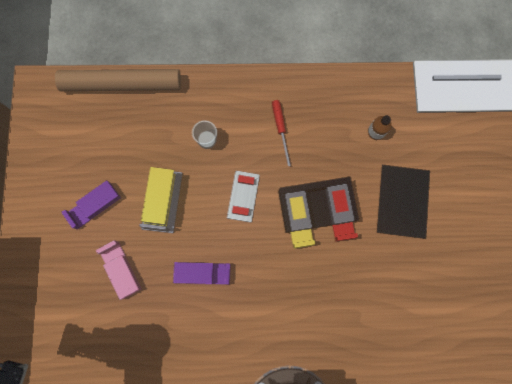

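View pics/scene0.png

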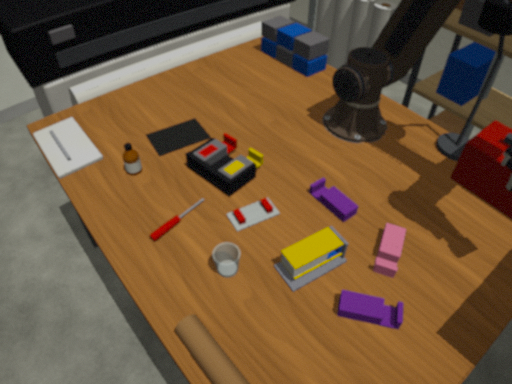

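The top view shows the stack with the yellow plate on it at (158,196), the stand at (243,196), the dock at (318,207), with its bay between the yellow and red neighbours, and the mat at (403,201). Look-alikes of the cartridge are purple at (92,205), pink at (118,271) and purple at (203,273). The real white cartridge is under the yellow plate, so I'm measuring from there.

```bash
python3 - <<'E'
from h import *
o=ctrl.get_obs()
s=ctrl.snapshot("top"); print(proj(s,[[0,0,0],[.5,0,0],[0,.5,0],o["tool_pos"]]).round(0).tolist())
f,R,t=cam(s); print("cam",-R.T@t)
img=s["color"]; hsv=cv2.cvtColor(img,cv2.COLOR_RGB2HSV)
def rect(mask,z,name):
    m=mask.astype(np.uint8); n,l,st,_=cv2.connectedComponentsWithStats(m); k=1+st[1:,4].argmax()
    c=cv2.findContours((l==k).astype(np.uint8),0,1)[0][0][:,0].astype(float)
    w=unproj(s,c,z)[:,:2]; (ce,sz,a)=cv2.minAreaRect((w*1000).astype(np.float32)); print(name,np.round(ce,1),np.round(sz,1),round(a,1)); return
def net(n,z):
    c=ctrl.cut_out(s,n)
    if c:
        for q in c[:2]: print(round(q["conf"],2),end=" "); rect(q["pixels"],z,n)
def win(x0,y0,x1,y1):
    w=np.zeros(img.shape[:2],bool); w[y0:y1,x0:x1]=1; return w
Y=(hsv[...,0]>22)&(hsv[...,0]<36)&(hsv[...,1]>150)&(hsv[...,2]>100)
rect(Y&win(130,150,200,245),.078,"yellow plate")
net("plate_top",.078);net("stand",.006);net("mat",.003);net("dock",.056);net("carrier",.008);net("bottle",.05);net("cup",.07);net("screwdriver",.01)
Rd=((hsv[...,0]<8)|(hsv[...,0]>172))&(hsv[...,1]>150)&(hsv[...,2]>80)
for a,b in((170,195),(200,225)): rect(Rd&win(225,a,265,b),.026,"rail")
big=np.hstack([cv2.resize(img[y:y+100,x:x+100],(390,390),interpolation=cv2.INTER_CUBIC) for x,y in((110,145),(265,160))])
cv2.imwrite("pics/crop1.png",big[:,:,::-1])
E
```

```text
[[290.0, 415.0], [285.0, 225.0], [98.0, 419.0], [-20.0, 373.0]]
cam [0.35042826 0.09478709 1.29490713]
yellow plate [651.8 351. ] [0. 0.] 0.0
0.94 plate_top [577.8 345.1] [ 68.7 151.7] 82.0
0.76 stand [585.2 116.2] [ 70.8 140.4] 79.6
0.75 mat [ 564.6 -340.8] [144.9 201. ] 82.1
0.32 mat [586.6 116.1] [ 73.3 143.2] 80.7
0.91 dock [528.7 -92.7] [169.9 203.7] 8.3
0.84 carrier [574.1 349.4] [ 96.2 176.9] 82.6
0.56 bottle [ 770.3 -273.5] [46.  78.7] 44.1
0.6 cup [750.7 222.2] [72.7 61.1] 0.1
0.92 screwdriver [818.3   9.7] [107.2  25.6] 9.5
rail [627.8 108. ] [41.5 16.6] 79.6
rail [539.9 124.9] [40.5 15.9] 78.8
```

View pics/crop1.png

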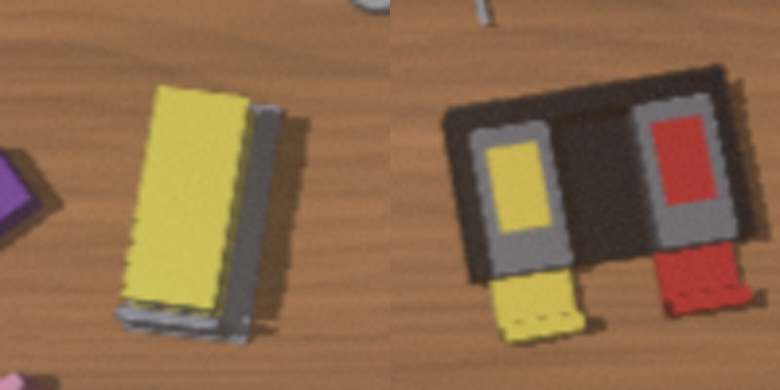

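The crop confirms it: white body and blue handle sit under the yellow plate, with the grey end wall at the near end. The stack's x axis points away from the robot at about -8°. I'm moving above the stack.

send_rows --deltas '[[[0.03, 0.012, 0], 0], [[0.07, 0.029, 0], 0], [[0.115, 0.048, 0], 0], [[0.16, 0.066, 0], 0], [[0.2, 0.083, 0], 0]]' --gripper 1

```text
clock: 1.87
tool_pos: [0.3106, 0.5466, 0.2923]
orientation: [-180.0, -0.0, -14.7]
force: [0.9, 0.3, -0.1]
opening: 0.0879
gripper_force: 0.0
```

send_rows --deltas '[[[0.04, 0.017, 0], 0], [[0.085, 0.035, 0], 0], [[0.125, 0.052, 0], 0], [[0.165, 0.068, 0], 0], [[0.205, 0.085, 0], 0]]'

```text
clock: 2.28
tool_pos: [0.4519, 0.4394, 0.2924]
orientation: [-180.0, -0.0, -14.7]
force: [0.3, 0.9, 0.9]
opening: 0.0874
gripper_force: 0.0
```

send_rows --deltas '[[[0.04, 0.017, 0], -0.02], [[0.085, 0.035, 0], -0.05], [[0.125, 0.052, 0], -0.074], [[0.155, 0.064, 0], -0.074], [[0.155, 0.064, 0], -0.074]]'

```text
clock: 2.7
tool_pos: [0.5608, 0.3564, 0.2918]
orientation: [179.9, -0.0, -8.3]
force: [0.2, 0.6, 0.3]
opening: 0.0878
gripper_force: 0.0
```

```bash
cat >> h.py <<'E'
def st():
    o=ctrl.get_obs(); print("t",round(o["clock"],2),"tcp",(o["tool_pos"]*1000).round(1),"rpy",o["orientation"].round(2),"F",o["force"].round(1),"open",round(o["opening"]*1000,1),"gf",round(float(o["gripper_force"]),1),"j6",o["joint_pos"][5].round(0)); return o
def go(x,y,z,yaw):
    "shares from the measured pose to TCP x,y,z (mm), yaw deg"
    o=st(); y0=o["orientation"][2]; a=np.radians(y0); d=np.array([x,y,z])-o["tool_pos"]*1000
    print("go",(np.array([d[0]*np.cos(a)+d[1]*np.sin(a), d[0]*np.sin(a)-d[1]*np.cos(a), -d[2]])/800).round(4),"turn",round(((y0-yaw+180)%360-180)/90,4),"|d|",np.linalg.norm(d).round(1))
def rect(s,mask,z):
    n,l,stt,_=cv2.connectedComponentsWithStats(mask.astype(np.uint8)); k=1+stt[1:,4].argmax()
    c=max(cv2.findContours((l==k).astype(np.uint8),0,1)[0],key=len)[:,0].astype(float)
    w=unproj(s,c,z)[:,:2]*1000; (ce,sz,a)=cv2.minAreaRect(w.astype(np.float32))
    if sz[0]<sz[1]: a+=90
    return np.round(ce,1),np.round(sz,1),round((a+90)%180-90,2)
def hsvm(s,h0,h1,smin=130,vmin=80):
    h=cv2.cvtColor(s["color"],cv2.COLOR_RGB2HSV); H=h[...,0].astype(int)
    hh=(H>=h0)&(H<=h1) if h0<h1 else (H>=h0)|(H<=h1)
    return hh&(h[...,1]>=smin)&(h[...,2]>=vmin)
E
python3 - <<'E'
from h import *
st(); s=ctrl.snapshot("wrist"); save(s,"w1.png"); f,R,t=cam(s); print((-R.T@t).round(3),s["vertical_fov"])
print(rect(s,hsvm(s,20,36),.078))
c=ctrl.cut_out(s,"plate_top"); print([(q["conf"],rect(s,q["pixels"],.078)) for q in c])
go(577,346,200,-8)
E
```

```text
t 2.7 tcp [560.8 356.4 291.8] rpy [ 1.7994e+02 -2.0000e-02 -8.2600e+00] F [0.2 0.6 0.3] open 87.8 gf 0.0 j6 32.0
[0.639 0.346 0.384] 63.23082286126805
(array([579.1, 333.9]), array([36.2, 81.7]), -8.46)
[(0.75, (array([578.7, 347.7]), array([ 64.7, 148.6]), -8.28))]
t 2.8 tcp [558.4 358.6 291.8] rpy [ 1.7998e+02  2.0000e-02 -8.1900e+00] F [-0.2 -0.6 -0.2] open 87.7 gf 0.0 j6 32.0
go [0.0252 0.0122 0.1147] turn -0.0022 |d| 94.5
```

View pics/w1.png

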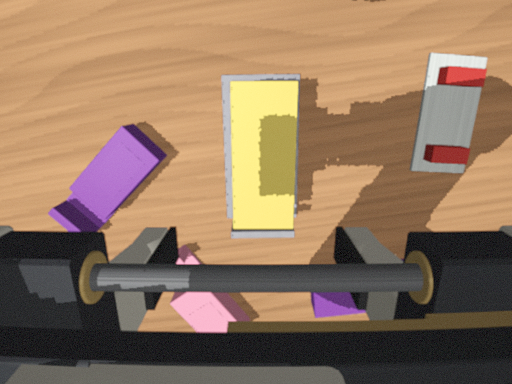

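send_rows --deltas '[[[0.012, 0.005, 0.03], 0], [[0.027, 0.0102, 0.08], 0], [[0.027, 0.0102, 0.13], 0], [[0.027, 0.0102, 0.165], 0], [[0.027, 0.0102, 0.165], 0]]'

```text
clock: 3.22
tool_pos: [0.5744, 0.3468, 0.1533]
orientation: [179.6, 0.4, -8.1]
force: [-1.4, -1.3, -1.5]
opening: 0.0878
gripper_force: 0.0
```

```bash
python3 - <<'E'
from h import *
s=ctrl.snapshot("wrist"); save(s,"w2.png")
print([(q["conf"],rect(s,q["pixels"],.078)) for q in ctrl.cut_out(s,"plate_top")],rect(s,hsvm(s,20,36,130,40),.078))
print([(q["conf"],rect(s,q["pixels"],.006)) for q in ctrl.cut_out(s,"stand")])
go(578.5,347.5,135,-8.3)
E
```

```text
[(0.93, (array([603.5, 343.6]), array([64.5, 97.8]), -7.98))] (array([603.2, 343. ]), array([63.3, 98.4]), -8.32)
[(0.7, (array([586.7, 153.9]), array([143. ,  36.6]), 5.22))]
t 3.37 tcp [578.2 349.7 162.1] rpy [-1.7994e+02 -1.0000e-01 -7.9600e+00] F [ 0.6 -0.7  1.1] open 87.8 gf 0.0 j6 34.0
go [0.0007 0.0027 0.0338] turn 0.0038 |d| 27.2
```

send_rows --deltas '[[[0, 0.002, 0.012], 0], [[0, 0.0025, 0.025], 0.003], [[0, 0.0025, 0.034], 0.003], [[0, 0.0025, 0.034], 0.003], [[0, 0.0025, 0.034], 0.003]]'

```text
clock: 3.78
tool_pos: [0.5774, 0.3463, 0.1327]
orientation: [180.0, 0.0, -8.3]
force: [0.4, 0.0, 0.3]
opening: 0.0878
gripper_force: 0.0
```

send_rows --deltas '[[[0, 0, 0], 0], [[0, 0, 0], 0], [[0, 0, 0], 0], [[0, 0, 0], 0], [[0, 0, 0], 0]]' --gripper 0.6

```text
clock: 4.2
tool_pos: [0.5777, 0.3465, 0.1333]
orientation: [-180.0, -0.0, -8.3]
force: [-0.2, -0.0, 0.8]
opening: 0.0632
gripper_force: 30.0
```

send_rows --deltas '[[[0, 0, 0], 0], [[0, 0, 0], 0], [[0, 0, 0], 0], [[0, 0, 0], 0], [[0, 0, 0], 0]]'

```text
clock: 4.62
tool_pos: [0.5777, 0.3465, 0.1332]
orientation: [-180.0, -0.0, -8.3]
force: [-0.3, -0.2, 3.0]
opening: 0.0634
gripper_force: 30.0
```

send_rows --deltas '[[[0, 0, -0.01], 0], [[0, 0, -0.03], 0], [[0, 0, -0.06], 0], [[0, 0.01, -0.09], 0], [[0, 0.03, -0.1], 0]]'

```text
clock: 5.03
tool_pos: [0.5754, 0.3243, 0.2167]
orientation: [-179.8, -0.2, -8.2]
force: [0.3, 0.7, 0.3]
opening: 0.0633
gripper_force: 30.0
```

send_rows --deltas '[[[0, 0.035, 0], 0], [[0, 0.075, 0], 0], [[0, 0.115, 0], 0], [[0, 0.15, 0], 0.01], [[0, 0.17, 0], 0.025]]'

```text
clock: 5.45
tool_pos: [0.5531, 0.185, 0.2129]
orientation: [180.0, 0.1, -10.7]
force: [0.4, -0.3, -2.0]
opening: 0.0638
gripper_force: 30.0
```

```bash
python3 - <<'E'
from h import *
for n in("wrist","top"):
    s=ctrl.snapshot(n); 
    print(n,[(q["conf"],rect(s,q["pixels"],.006)) for q in ctrl.cut_out(s,"stand")])
    if n=="wrist":
        m=hsvm(s,172,8).astype(np.uint8); k,l,S,C=cv2.connectedComponentsWithStats(m)
        for i in range(1,k):
            if S[i,4]>150: print("red",S[i].tolist(),rect(s,l==i,.026))
    save(s,n+"3.png")
go(584.5,116.3,150,-10.5)
E
```

```text
wrist [(0.95, (array([585.1, 117.2]), array([ 70.4, 139.4]), -9.82)), (0.51, (array([541.1, 188.3]), array([129.5, 165.7]), -10.69))]
red [299, 72, 55, 23, 1199] (array([629.9, 110.3]), array([46.6, 18.1]), 79.87)
red [321, 171, 25, 23, 501] (array([541.3, 115. ]), array([22.5, 21.3]), 79.41)
top [(0.86, (array([642.3, 108.9]), array([73.9, 26.7]), 81.96))]
t 5.65 tcp [554.6 187.8 213.2] rpy [-1.7997e+02 -2.0000e-02 -1.0630e+01] F [ 0.5 -0.5 -1.3] open 63.3 gf 30.0 j6 42.0
go [0.0533 0.081  0.079 ] turn -0.0014 |d| 100.1
```

View pics/wrist3.png

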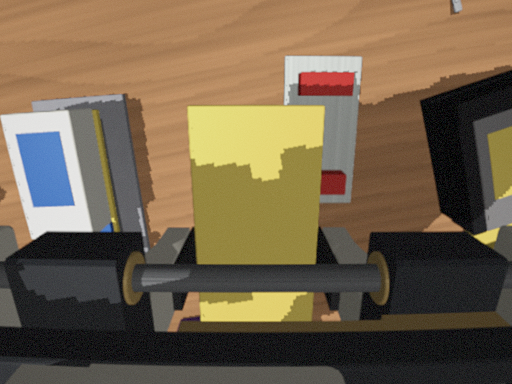

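send_rows --deltas '[[[0.02, 0.03, 0], 0], [[0.045, 0.065, 0.01], -0.004], [[0.0536, 0.0796, 0.04], -0.004], [[0.0536, 0.0796, 0.075], -0.004], [[0.0536, 0.0796, 0.08], -0.004]]'

```text
clock: 6.07
tool_pos: [0.5831, 0.1168, 0.1443]
orientation: [179.8, 0.3, -10.3]
force: [-1.7, -0.3, -1.7]
opening: 0.0634
gripper_force: 30.0
```

send_rows --deltas '[[[0, 0, 0.02], 0], [[0, 0, 0.045], 0], [[0, 0, 0.06], 0], [[0, 0, 0.06], 0], [[0, 0, 0.06], 0]]'

```text
clock: 6.48
tool_pos: [0.5851, 0.1186, 0.1011]
orientation: [179.9, 0.0, -10.1]
force: [-0.6, -0.1, 0.3]
opening: 0.0636
gripper_force: 30.0
```

```bash
python3 - <<'E'
from h import *
go(585,117.3,87.5,-10.2)
E
```

```text
t 6.48 tcp [585.1 118.6 101.1] rpy [ 1.7995e+02  4.0000e-02 -1.0130e+01] F [-0.6 -0.1  0.3] open 63.6 gf 30.0 j6 50.0
go [0.0002 0.0017 0.017 ] turn 0.0008 |d| 13.7
```

send_rows --deltas '[[[0, 0.001, 0.005], 0], [[0, 0.0015, 0.01], 0], [[0, 0.0015, 0.014], 0], [[0, 0.0015, 0.017], 0], [[0, 0.0015, 0.017], 0]]'

```text
clock: 6.9
tool_pos: [0.5847, 0.1165, 0.0873]
orientation: [-180.0, -0.0, -10.2]
force: [-0.2, -0.2, -0.9]
opening: 0.0631
gripper_force: 30.0
```

send_rows --deltas '[[[0, 0, 0.001], 0], [[0, 0, 0.001], 0], [[0, 0, 0.001], 0], [[0, 0, 0.001], 0], [[0, 0, 0.001], 0]]'

```text
clock: 7.32
tool_pos: [0.5848, 0.1165, 0.0872]
orientation: [-180.0, -0.0, -10.2]
force: [-2.6, 1.3, 5.5]
opening: 0.0634
gripper_force: 30.0
```

send_rows --deltas '[[[0, 0, 0], 0], [[0, 0, 0], 0], [[0, 0, 0], 0], [[0, 0, 0], 0], [[0, 0, 0], 0]]' --gripper 1

```text
clock: 7.73
tool_pos: [0.5847, 0.1164, 0.0864]
orientation: [180.0, 0.0, -10.2]
force: [0.5, -0.3, -0.7]
opening: 0.0862
gripper_force: 0.0
```

send_rows --deltas '[[[0, 0, -0.01], 0], [[0, 0, -0.03], 0], [[0, 0, -0.06], 0], [[0, 0, -0.1], 0], [[0, 0, -0.14], 0]]'

```text
clock: 8.15
tool_pos: [0.5843, 0.1162, 0.1998]
orientation: [179.9, 0.1, -10.2]
force: [1.0, 0.4, -0.0]
opening: 0.0877
gripper_force: 0.0
```

send_rows --deltas '[[[0, -0.03, -0.02], 0], [[0, -0.07, -0.03], 0], [[0, -0.11, -0.03], 0], [[0, -0.14, -0.03], -0.01], [[0, -0.15, -0.03], -0.021]]'

```text
clock: 8.57
tool_pos: [0.6065, 0.2376, 0.2234]
orientation: [-179.9, -0.1, -8.2]
force: [0.3, 0.5, 0.0]
opening: 0.0877
gripper_force: 0.0
```

```bash
python3 - <<'E'
from h import *
s=ctrl.snapshot("top"); save(s,"t4.png")
print([(q["conf"],rect(s,q["pixels"],.032)) for q in ctrl.cut_out(s,"plate_top")])
s=ctrl.snapshot("wrist"); save(s,"w4.png")
for n,z in(("plate_top",.032),("cartridge",.072)): print(n,[(q["conf"],(np.array(q["xy"])*[512,384]).round(),rect(s,q["pixels"],z)) for q in ctrl.cut_out(s,n)])
st()
E
```

```text
[(0.95, (array([584. , 117.8]), array([ 68.1, 151.6]), -9.44))]
plate_top [(0.94, array([386., 172.]), (array([585.2, 118.1]), array([ 67.4, 149.8]), -9.74))]
cartridge [(0.96, array([131., 197.]), (array([609.3, 338.8]), array([65.5, 95.7]), -8.06)), (0.91, array([ 20., 214.]), (array([619.1, 434.4]), array([49.1, 39.7]), 67.56))]
t 8.82 tcp [605.6 233.7 222.6] rpy [ 1.7997e+02  3.0000e-02 -8.3600e+00] F [-0.6  0.1 -1.2] open 87.8 gf 0.0 j6 43.0
```

View pics/w4.png

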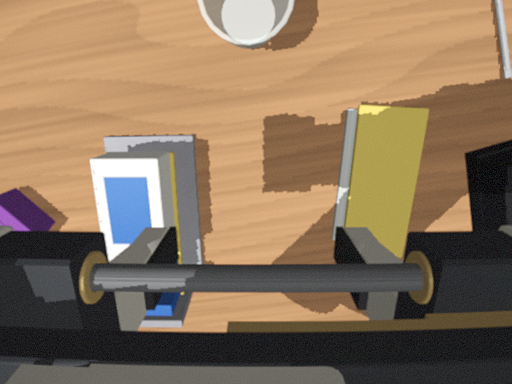

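Plate 1 lies on the stand, within about 1 mm of its centre. Next I'm gripping the white cartridge by its sides, at (131,197) in this picture.

send_rows --deltas '[[[-0.01, -0.035, 0], 0], [[-0.02, -0.08, 0], -0.001], [[-0.033, -0.122, 0.015], -0.002], [[-0.036, -0.1355, 0.05], -0.002], [[-0.036, -0.1355, 0.07], -0.002]]'

```text
clock: 9.23
tool_pos: [0.5923, 0.3476, 0.1649]
orientation: [-180.0, 0.0, -8.1]
force: [-0.4, 0.3, -0.2]
opening: 0.0875
gripper_force: 0.0
```

```bash
python3 - <<'E'
from h import *
s=ctrl.snapshot("wrist")
for n,z in(("cartridge",.072),): print(n,[(q["conf"],(np.array(q["xy"])*[512,384]).round(),rect(s,q["pixels"],z)) for q in ctrl.cut_out(s,n)])
save(s,"w5.png")
go(592.8,345.2,112,-8.2)
E
```

```text
cartridge [(0.96, array([257., 201.]), (array([609.2, 344.2]), array([56.4, 92.5]), -8.52)), (0.76, array([ 76., 210.]), (array([609.7, 468.8]), array([48.2, 62.8]), -53.15))]
t 9.33 tcp [591.5 344.5 163.2] rpy [179.74   0.24  -8.18] F [-0.1 -1.7  0.2] open 87.1 gf 0.0 j6 35.0
go [ 0.0014 -0.0012  0.064 ] turn 0.0002 |d| 51.2
```

send_rows --deltas '[[[0.003, -0.0015, 0.02], 0], [[0.003, -0.0015, 0.042], 0], [[0.003, -0.0015, 0.06], 0], [[0.003, -0.0015, 0.064], 0], [[0.003, -0.0015, 0.064], 0]]'

```text
clock: 9.75
tool_pos: [0.596, 0.3456, 0.1156]
orientation: [179.9, 0.0, -8.2]
force: [0.2, -0.3, 0.2]
opening: 0.0878
gripper_force: 0.0
```

send_rows --deltas '[[[0, 0, 0], 0], [[0, 0, 0], 0], [[0, 0, 0], 0], [[0, 0, 0], 0], [[0, 0, 0], 0]]' --gripper 0.55

```text
clock: 10.17
tool_pos: [0.5959, 0.3471, 0.1161]
orientation: [-180.0, -0.0, -8.1]
force: [0.6, 0.7, 0.6]
opening: 0.0598
gripper_force: 0.0
```

send_rows --deltas '[[[0, 0, 0], 0], [[0, 0, 0], 0], [[0, 0, 0], 0], [[0, 0, -0.002], 0], [[0, 0, -0.005], 0]]'

```text
clock: 10.58
tool_pos: [0.5953, 0.3468, 0.1187]
orientation: [180.0, 0.1, -8.2]
force: [0.1, 0.4, -1.9]
opening: 0.0556
gripper_force: 30.0
```

send_rows --deltas '[[[0, 0, -0.02], 0], [[0, 0, -0.05], 0], [[0, 0, -0.09], 0], [[0.002, 0.02, -0.115], 0], [[0.006, 0.05, -0.12], 0]]'

```text
clock: 11.0
tool_pos: [0.5962, 0.309, 0.2196]
orientation: [-179.7, -0.3, -8.0]
force: [1.0, -0.1, -0.4]
opening: 0.0561
gripper_force: 30.0
```

send_rows --deltas '[[[0.005, 0.04, 0], 0], [[0.01, 0.08, 0], 0], [[0.015, 0.12, 0], 0], [[0.02, 0.16, 0], 0], [[0.0245, 0.2, 0], 0]]'

```text
clock: 11.42
tool_pos: [0.5911, 0.1441, 0.2151]
orientation: [-180.0, 0.0, -8.1]
force: [0.7, 0.6, -1.7]
opening: 0.0558
gripper_force: 30.0
```

send_rows --deltas '[[[0.005, 0.04, 0], 0], [[0.01, 0.08, 0], 0], [[0.015, 0.12, 0], 0], [[0.02, 0.16, 0], 0], [[0.0245, 0.2, 0], 0]]'

```text
clock: 11.83
tool_pos: [0.5879, -0.0171, 0.2152]
orientation: [-180.0, 0.0, -8.1]
force: [1.3, -0.3, -1.8]
opening: 0.0559
gripper_force: 30.0
```

send_rows --deltas '[[[0.005, 0.04, 0], 0], [[0.01, 0.08, 0], 0], [[0.015, 0.12, 0], 0], [[0.02, 0.16, 0], 0], [[0.0245, 0.2, 0], 0]]'

```text
clock: 12.25
tool_pos: [0.5847, -0.1783, 0.2152]
orientation: [-180.0, 0.0, -8.1]
force: [1.1, -0.1, -1.3]
opening: 0.0557
gripper_force: 30.0
```

```bash
python3 - <<'E'
from h import *
s=ctrl.snapshot("wrist");save(s,"w6.png")
for n,z in(("mat",.003),("dock",.06),("cartridge",.12)): print(n,[(q["conf"],(np.array(q["xy"])*[512,384]).round(),rect(s,q["pixels"],z)) for q in ctrl.cut_out(s,n)])
go(580.4,-338.5,150,8.3)
E
```

```text
mat [(0.62, array([415., 149.]), (array([ 575. , -341.4]), array([141.2, 178.9]), -8.0))]
dock [(0.76, array([137., 206.]), (array([580.5, -61.1]), array([ 73.6, 152.3]), -81.73))]
cartridge [(0.98, array([255., 211.]), (array([ 597.4, -178.8]), array([76.5, 85.8]), -8.0))]
t 12.45 tcp [ 584.6 -177.8  214.8] rpy [-1.7999e+02  4.0000e-02 -8.2700e+00] F [-0.3 -0.2 -1.2] open 56.0 gf 30.0 j6 80.0
go [0.0237 0.1996 0.081 ] turn -0.1842 |d| 173.4
```

View pics/w6.png

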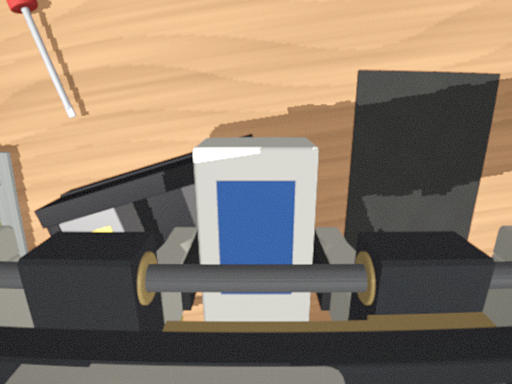

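send_rows --deltas '[[[0.005, 0.04, 0], -0.02], [[0.01, 0.08, 0], -0.07], [[0.015, 0.12, 0], -0.12], [[0.02, 0.165, 0], -0.165], [[0.0237, 0.1996, 0.01], -0.184]]'

```text
clock: 12.87
tool_pos: [0.5822, -0.3388, 0.2089]
orientation: [179.9, -0.1, 8.8]
force: [1.7, 0.1, -1.4]
opening: 0.0558
gripper_force: 30.0
```

send_rows --deltas '[[[0, 0, 0.03], 0], [[0, 0, 0.07], 0], [[0, 0, 0.11], 0], [[0, 0, 0.13], 0], [[0, 0, 0.137], 0]]'

```text
clock: 13.28
tool_pos: [0.5796, -0.3358, 0.0938]
orientation: [-179.8, 0.3, 8.4]
force: [-0.3, -0.4, -2.1]
opening: 0.0556
gripper_force: 30.0
```

```bash
python3 - <<'E'
from h import *
go(580.4,-338.5,82.5,8.3)
E
```

```text
t 13.28 tcp [ 579.6 -335.8   93.8] rpy [-179.83    0.29    8.45] F [-0.3 -0.4 -2.1] open 55.6 gf 30.0 j6 112.0
go [0.0004 0.0034 0.0142] turn 0.0016 |d| 11.7
```

send_rows --deltas '[[[0, 0, 0.004], 0], [[0, 0, 0.008], 0], [[0, 0, 0.012], 0], [[0, 0, 0.015], 0], [[0, 0, 0.015], 0]]'

```text
clock: 13.7
tool_pos: [0.5815, -0.3376, 0.0864]
orientation: [180.0, -0.1, 8.4]
force: [0.8, 0.5, -1.6]
opening: 0.0554
gripper_force: 30.0
```

send_rows --deltas '[[[0, 0, 0.001], 0], [[0, 0, 0.002], 0], [[0, 0, 0.003], 0], [[0, 0, 0.003], 0], [[0, 0, 0.003], 0]]'

```text
clock: 14.12
tool_pos: [0.5811, -0.3377, 0.0834]
orientation: [180.0, -0.0, 8.4]
force: [-0.5, -0.0, -2.6]
opening: 0.056
gripper_force: 30.0
```

send_rows --deltas '[[[0, 0, 0.001], 0], [[0, 0, 0.0015], 0], [[0, 0, 0.0015], 0], [[0, 0, 0.0015], 0], [[0, 0, 0.0015], 0]]'

```text
clock: 14.53
tool_pos: [0.5813, -0.3377, 0.0829]
orientation: [180.0, -0.0, 8.4]
force: [-2.1, 1.6, 5.5]
opening: 0.0558
gripper_force: 30.0
```

send_rows --deltas '[[[0, 0, 0], 0], [[0, 0, 0], 0], [[0, 0, 0], 0], [[0, 0, 0], 0], [[0, 0, 0], 0]]' --gripper 1

```text
clock: 14.95
tool_pos: [0.5811, -0.3377, 0.082]
orientation: [-180.0, 0.0, 8.4]
force: [0.0, 0.5, -0.9]
opening: 0.0833
gripper_force: 0.0
```

send_rows --deltas '[[[0, 0, -0.01], 0], [[0, 0, -0.03], 0], [[0, 0, -0.06], 0], [[0, 0, -0.1], 0], [[0, 0, -0.14], 0]]'

```text
clock: 15.37
tool_pos: [0.5807, -0.3376, 0.1953]
orientation: [-180.0, 0.1, 8.4]
force: [1.6, -0.4, -0.0]
opening: 0.0875
gripper_force: 0.0
```

send_rows --deltas '[[[-0.04, 0, -0.03], 0], [[-0.08, 0, -0.06], 0], [[-0.12, 0, -0.08], 0], [[-0.16, 0, -0.08], 0], [[-0.17, 0, -0.08], 0]]'

```text
clock: 15.78
tool_pos: [0.4432, -0.3578, 0.2606]
orientation: [179.9, -0.1, 8.3]
force: [-1.1, 0.7, -1.3]
opening: 0.0878
gripper_force: 0.0
```

```bash
python3 - <<'E'
from h import *
for c in("wrist","top"):
    s=ctrl.snapshot(c);save(s,c+"7.png")
    for n,z in(("cartridge",.039),("handle",.039),("dock",.056)): print(n,[(q["conf"],(np.array(q["xy"])*[512,384]).round(),rect(s,q["pixels"],z)) for q in ctrl.cut_out(s,n)])
    m=hsvm(s,105,125,150,80).astype(np.uint8); k,l,S,C=cv2.connectedComponentsWithStats(m)
    for i in range(1,k):
        if S[i,4]>40: print("blue",S[i].tolist(),rect(s,l==i,.039))
st()
E
```

```text
cartridge [(0.77, array([255.,  61.]), (array([ 547.5, -341.5]), array([117.6,  56.2]), 8.23))]
handle [(0.57, array([257.,  61.]), (array([ 547.1, -341.8]), array([118.5,  57.4]), 8.49))]
dock [(0.76, array([62., 58.]), (array([ 516.6, -160.2]), array([126.2, 116.8]), 5.56))]
blue [252, 28, 22, 21, 218] (array([ 574.3, -344.1]), array([17.4, 19.7]), -80.93)
blue [230, 84, 55, 47, 1780] (array([ 510.6, -348.1]), array([43.8, 53.3]), -80.03)
cartridge [(0.69, array([203., 270.]), (array([369.8, 230.6]), array([152.9,  55.6]), 86.77)), (0.62, array([ 93., 208.]), (array([559.8, 536.2]), array([ 65. , 156.5]), -54.13)), (0.58, array([120., 267.]), (array([385.6, 454.3]), array([154.9,  64. ]), 28.65))]
handle [(0.77, array([119., 270.]), (array([384. , 453.6]), array([151.2,  64.7]), 27.61)), (0.77, array([204., 274.]), (array([370.1, 229.2]), array([150.7,  55.5]), 87.6)), (0.69, array([ 93., 203.]), (array([561.6, 534.7]), array([ 69.1, 156.9]), -54.84))]
dock [(0.84, array([317., 209.]), (array([528.9, -92.5]), array([170.4, 205.1]), -81.73))]
t 16.18 tcp [ 447.4 -357.4  257.6] rpy [-1.7998e+02  5.0000e-02  8.4500e+00] F [-0.3 -0.2 -0.8] open 88.1 gf 0.0 j6 118.0
```

View pics/wrist7.png

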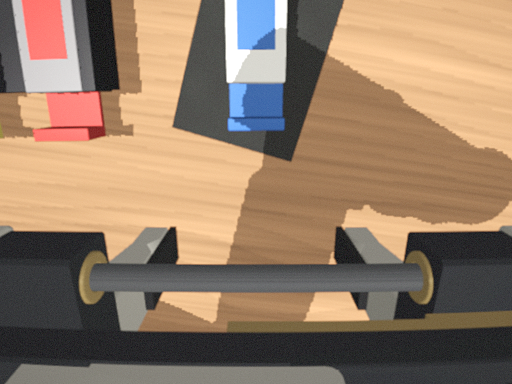

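Cartridge is flat on the mat with its handle bar at about (256,124) px. Now I turn the gripper 90°, open it 30 mm and go above the bar.

send_rows --deltas '[[[0.02, 0, 0], 0.07], [[0.045, -0.001, 0], 0.145], [[0.0605, -0.001, 0], 0.22], [[0.0605, -0.001, 0], 0.295], [[0.0605, -0.001, 0], 0.37]]' --gripper 0.34

```text
clock: 16.6
tool_pos: [0.4957, -0.3492, 0.2571]
orientation: [180.0, 0.1, -25.1]
force: [-0.8, 0.3, 0.2]
opening: 0.0595
gripper_force: 0.0
```

send_rows --deltas '[[[0, 0, 0.02], 0.075], [[0, 0, 0.04], 0.15], [[0, 0, 0.06], 0.225], [[0, 0, 0.08], 0.3], [[0, 0, 0.09], 0.375]]'

```text
clock: 17.02
tool_pos: [0.4942, -0.349, 0.1834]
orientation: [179.9, 0.2, -58.9]
force: [-1.0, 0.5, -1.1]
opening: 0.0309
gripper_force: 0.0
```

send_rows --deltas '[[[0, 0, 0.02], 0.075], [[0, 0, 0.04], 0.15], [[0, 0, 0.06], 0.225], [[0, 0, 0.07], 0.256], [[0, 0, 0.07], 0.256]]'

```text
clock: 17.43
tool_pos: [0.4937, -0.349, 0.1273]
orientation: [179.8, 0.1, -81.8]
force: [-0.9, -0.2, -1.2]
opening: 0.0295
gripper_force: 0.0
```

```bash
python3 - <<'E'
from h import *
s=ctrl.snapshot("wrist");save(s,"w8.png")
for n,z in(("cartridge",.039),("dock",.056)): print(n,[(q["conf"],(np.array(q["xy"])*[512,384]).round(),rect(s,q["pixels"],z)) for q in ctrl.cut_out(s,n)])
m=hsvm(s,105,125,150,60).astype(np.uint8); k,l,S,C=cv2.connectedComponentsWithStats(m)
for i in range(1,k):
    if S[i,4]>40: print("blue",S[i].tolist(),rect(s,l==i,.039))
# predicted corners of bar top
a=np.radians(8.4); u=np.array([np.cos(a),np.sin(a)]); v=np.array([-u[1],u[0]]); o=np.array([563.3,-339.3])
print(proj(s,[np.r_[(o+x*u+y*v)/1000,.039] for x in(-75,-63,-29) for y in(-28,28)]).round(1).tolist())
go(495.1,-349.4,78,-81.6)
E
```

```text
cartridge [(0.77, array([142., 205.]), (array([ 564.4, -343.8]), array([149. ,  63.1]), 8.66))]
dock []
blue [197, 167, 67, 95, 4663] (array([ 509.7, -352.1]), array([39.4, 63.1]), -81.38)
blue [49, 198, 95, 51, 3284] (array([ 593.4, -334.7]), array([58.5, 34. ]), 8.91)
[[263.8, 180.2], [263.4, 262.8], [243.8, 180.3], [245.0, 262.9], [187.3, 180.5], [193.2, 263.0]]
t 17.58 tcp [ 495.  -349.7  130.3] rpy [ 1.7999e+02 -1.0000e-02 -8.1520e+01] F [ 0.4 -0.1  0.3] open 29.8 gf 0.0 j6 25.0
go [-0.0004 -0.0002  0.0654] turn 0.0009 |d| 52.3
```

View pics/w8.png

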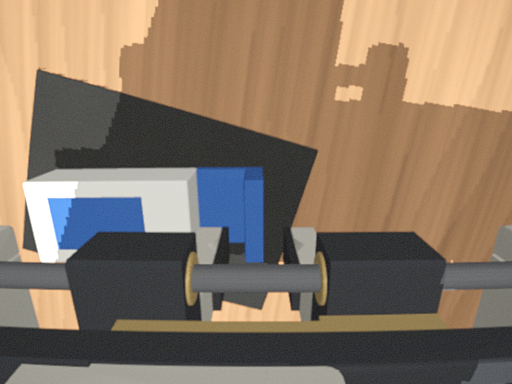

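The bar edges, at columns 245 and 263, match the prediction within 1 px, so I'm descending and pinching.

send_rows --deltas '[[[0, 0, 0.015], 0], [[0, 0, 0.03], 0], [[0, 0, 0.045], 0], [[0, 0, 0.06], 0], [[0, 0, 0.064], 0]]'

```text
clock: 18.0
tool_pos: [0.4942, -0.3495, 0.0781]
orientation: [180.0, 0.0, -81.6]
force: [-0.6, 0.8, 0.9]
opening: 0.0301
gripper_force: 0.0
```

```bash
python3 - <<'E'
from h import *
go(495.1,-349.4,78,-81.6)
E
```

```text
t 18.0 tcp [ 494.2 -349.5   78.1] rpy [ 1.7996e+02  3.0000e-02 -8.1590e+01] F [-0.6  0.8  0.9] open 30.1 gf 0.0 j6 25.0
go [ 0.0001 -0.0011  0.0002] turn 0.0001 |d| 0.9
```

send_rows --deltas '[[[0, 0, 0], 0], [[0, 0, 0], 0], [[0, 0, 0], 0], [[0, 0, 0], 0], [[0, 0, 0], 0]]' --gripper 0.05

```text
clock: 18.42
tool_pos: [0.495, -0.3499, 0.08]
orientation: [-179.9, -0.1, -81.6]
force: [0.2, 1.0, 4.9]
opening: 0.0119
gripper_force: 30.0
```

send_rows --deltas '[[[0, 0, 0], 0], [[0, 0, 0], 0], [[0, 0, -0.002], 0], [[0, 0, -0.005], 0], [[0, 0, -0.01], 0]]'

```text
clock: 18.83
tool_pos: [0.4938, -0.3494, 0.0866]
orientation: [179.9, 0.0, -81.7]
force: [-0.5, -0.0, -2.1]
opening: 0.0116
gripper_force: 30.0
```

send_rows --deltas '[[[0, 0, -0.015], 0], [[0, 0, -0.035], 0], [[0, 0, -0.065], 0], [[0, 0, -0.1], 0], [[0, 0, -0.13], 0]]'

```text
clock: 19.25
tool_pos: [0.4941, -0.3497, 0.1924]
orientation: [180.0, 0.0, -81.7]
force: [1.0, -0.8, -1.5]
opening: 0.0119
gripper_force: 30.0
```

```bash
python3 - <<'E'
from h import *
st()
s=ctrl.snapshot("scene");save(s,"s9.png")
s=ctrl.snapshot("wrist");save(s,"w9.png")
st()
for q in ctrl.cut_out(s,"cartridge"): print(q["conf"],rect(s,q["pixels"],.15))
s=ctrl.snapshot("top"); big=cv2.resize(s["color"][160:250,265:370],None,fx=7,fy=6.6,interpolation=cv2.INTER_CUBIC); cv2.imwrite("pics/dock9.png",big[:,:,::-1])
E
```

```text
t 19.25 tcp [ 494.1 -349.7  192.4] rpy [ 1.7998e+02  1.0000e-02 -8.1670e+01] F [ 1.  -0.8 -1.5] open 11.9 gf 30.0 j6 25.0
t 19.35 tcp [ 496.3 -350.7  195.8] rpy [-179.65   -0.24  -81.63] F [ 0.1 -0.8 -1.1] open 11.8 gf 30.0 j6 25.0
0.57 (array([ 560.8, -357.8]), array([137.3,  41.1]), 8.9)
```

View pics/dock9.png

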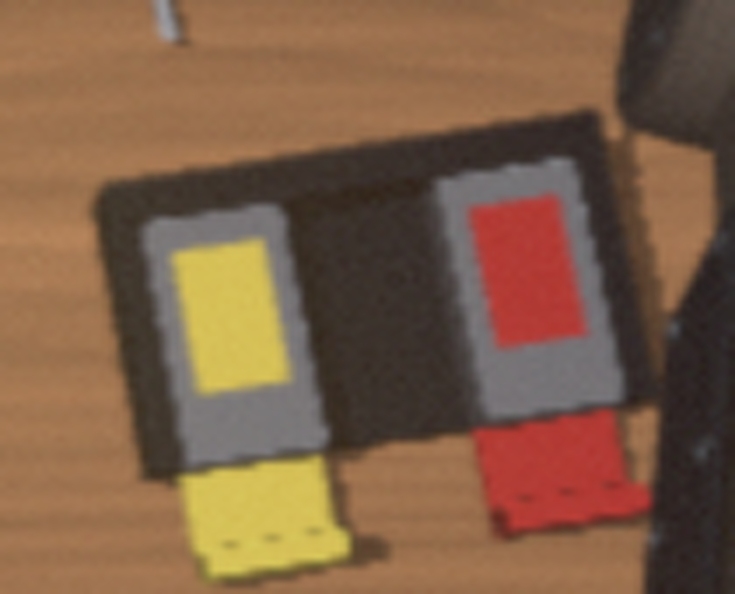

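```bash
python3 - <<'E'
from h import *
from scipy.optimize import least_squares
s=ctrl.snapshot("top")
C=np.array([[285,205],[327,452],[437,182],[485,418],[143,222],[184,468],[575,160],[624,402]],float)
px=C/[7,6.6]+[265,160]-0.5+0.5/7
w=unproj(s,px,.056)[:,:2]*1000; print(w.round(1).tolist())
M=np.array([[75,31],[-29,31],[75,-31],[-29,-31],[75,87],[-29,87],[75,-87],[-29,-87]],float)
def T(p,M): c,sn=np.cos(p[2]),np.sin(p[2]); return M@np.array([[c,sn],[-sn,c]])+p[:2]
r=least_squares(lambda p:(T(p,M)-w).ravel(),[530,-95,.14]); print(r.x[:2].round(1),np.degrees(r.x[2]).round(2)); print((T(r.x,M)-w).round(1).tolist())
go(450,-150,195,-81.6)
E
```

```text
[[587.9, -55.4], [484.6, -68.1], [596.9, -115.6], [497.7, -129.9], [581.5, 0.6], [478.8, -12.5], [605.6, -170.5], [503.6, -184.2]]
[519.3 -95.2] 8.04
[[1.3, 1.4], [1.7, -0.5], [1.0, 0.2], [-2.8, -0.0], [-0.1, 0.9], [-0.3, -0.6], [0.2, -0.4], [-0.8, -1.2]]
t 19.5 tcp [ 493.8 -349.4  190.5] rpy [ 1.7997e+02  5.0000e-02 -8.1700e+01] F [-0.1  0.5 -2.7] open 11.6 gf 30.0 j6 25.0
go [-0.2545  0.0182 -0.0057] turn -0.0011 |d| 204.2
```

send_rows --deltas '[[[-0.02, 0.002, 0], 0], [[-0.05, 0.004, 0], 0], [[-0.085, 0.007, 0], 0], [[-0.125, 0.01, 0], 0], [[-0.165, 0.013, 0], 0]]'

```text
clock: 19.92
tool_pos: [0.4635, -0.2195, 0.1892]
orientation: [179.8, 0.1, -81.7]
force: [1.4, -0.1, -1.3]
opening: 0.0114
gripper_force: 30.0
```

send_rows --deltas '[[[-0.04, 0.003, 0], 0], [[-0.08, 0.006, 0], 0], [[-0.115, 0.009, 0], -0.002], [[-0.14, 0.011, 0], -0.004], [[-0.1447, 0.011, 0], -0.004]]'

```text
clock: 20.33
tool_pos: [0.4378, -0.1053, 0.1899]
orientation: [179.9, 0.0, -81.2]
force: [-0.8, -2.7, -2.4]
opening: 0.0116
gripper_force: 30.0
```

```bash
python3 - <<'E'
from h import *
st();s=ctrl.snapshot("wrist");save(s,"w10.png")
a=np.radians(8.04);u=np.array([np.cos(a),np.sin(a)]);v=np.array([-u[1],u[0]]);o=np.array([519.3,-95.2])
for q in ctrl.cut_out(s,"cartridge"): print(q["conf"],(np.array(q["xy"])*[512,384]).round(),rect(s,q["pixels"],.15))
print(proj(s,[np.r_[(o+x*u+y*v)/1000,.056] for x in(75,-29) for y in(-31,-87)]).round(1).tolist())
go(439.1,-106.6,190,-81.9)
E
```

```text
t 20.33 tcp [ 437.8 -105.3  189.9] rpy [ 1.7987e+02  4.0000e-02 -8.1200e+01] F [-0.8 -2.7 -2.4] open 11.6 gf 30.0 j6 -3.0
0.59 [103. 218.] (array([ 498.7, -115.7]), array([128.8,  39. ]), 8.78)
[[48.3, 157.5], [36.0, 79.8], [184.7, 158.5], [180.9, 78.8]]
t 20.43 tcp [ 438.9 -106.6  190.3] rpy [ 1.7991e+02  1.0000e-02 -8.1190e+01] F [-0.8 -0.1 -1.7] open 11.6 gf 30.0 j6 -3.0
go [ 0.0001 -0.0003  0.0003] turn 0.0078 |d| 0.3
```

View pics/w10.png

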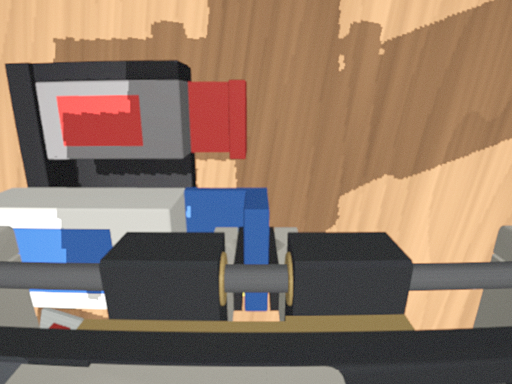

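```bash
python3 - <<'E'
from h import *
s=ctrl.snapshot("wrist"); o=st()
w=unproj(s,[[245,188.5],[268,188.5],[244.5,310],[267,310]],.1515)*1000
a=np.radians(o["orientation"][2]+90);u=np.array([np.cos(a),np.sin(a)]);v=np.array([-u[1],u[0]])
d=w[:,:2]-o["tool_pos"][:2]*1000; print(np.c_[d@u,d@v].round(1))
m=hsvm(s,105,125,150,60); 
col=m[:,256]; r=np.where(col)[0]; print(r.min(),r.max())
go(439.1,-106.6,120,-81.95)
E
```

```text
t 20.48 tcp [ 439.2 -107.2  190.3] rpy [179.92  -0.   -81.24] F [ 0.6 -1.2 -3. ] open 11.8 gf 30.0 j6 -3.0
[[  5.  -37.7]
 [ -5.1 -37.7]
 [  5.9  26.1]
 [ -5.4  26.1]]
189 309
t 20.48 tcp [ 439.2 -107.2  190.3] rpy [179.92  -0.   -81.24] F [ 0.6 -1.2 -3. ] open 11.8 gf 30.0 j6 -3.0
go [-0.0008  0.      0.0879] turn 0.0079 |d| 70.3
```

```bash
python3 - <<'E'
from h import *
s=ctrl.snapshot("wrist"); o=st()
a=np.radians(o["orientation"][2]+90);u=np.array([np.cos(a),np.sin(a)]);v=np.array([-u[1],u[0]])
T=o["tool_pos"]*1000
f,R,t=cam(s); c=(-R.T@t)*1000-T; print("cam lat",c[:2]@u,c[:2]@v,c[2])
for x,y,z in((-6,-28,-39.5),(-6,-28,-75.5),(-6,28,-39.5),(34+6,-28,-39.5),(40,-28,-75.5)):
    print((x,y,z),proj(s,[np.r_[T[:2]+x*u+y*v,T[2]+z]/1000]).round(1))
im=s["color"].astype(int); print(im[180:215:1,256].tolist()); print(im[300:316,256].tolist())
E
```

```text
t 20.53 tcp [ 439.4 -107.6  190.4] rpy [ 1.7993e+02 -1.0000e-02 -8.1300e+01] F [-0.4 -0.5 -1.7] open 11.8 gf 30.0 j6 -3.0
cam lat 0.7453393526619022 -76.99126391850804 92.63368847667539
(-6, -28, -39.5) [[270.  209.1]]
(-6, -28, -75.5) [[267.  186.8]]
(-6, 28, -39.5) [[268.3 312.6]]
(40, -28, -39.5) [[168.3 209. ]]
(40, -28, -75.5) [[185.3 186.7]]
[[175, 135, 96], [176, 134, 96], [175, 134, 97], [176, 137, 99], [172, 130, 91], [177, 136, 97], [172, 132, 97], [140, 114, 116], [89, 96, 137], [40, 76, 137], [48, 82, 138], [45, 80, 138], [45, 80, 136], [52, 84, 141], [43, 80, 136], [55, 85, 143], [46, 81, 139], [42, 79, 136], [49, 82, 136], [49, 81, 138], [47, 81, 137], [46, 80, 138], [44, 80, 137], [42, 75, 135], [51, 82, 139], [41, 79, 135], [44, 79, 138], [48, 83, 137], [50, 84, 143], [55, 95, 156], [62, 105, 172], [65, 107, 173], [60, 103, 169], [62, 103, 170], [57, 100, 169]]
[[60, 102, 168], [61, 101, 168], [59, 102, 169], [57, 98, 167], [56, 100, 167], [56, 97, 168], [57, 101, 167], [59, 102, 171], [46, 92, 164], [55, 101, 170], [104, 108, 162], [191, 153, 148], [228, 181, 137], [238, 193, 142], [237, 192, 143], [237, 193, 144]]
```

Centred within about 0.5 mm laterally. I'm lowering it into the bay about 12 mm short of the back wall.

send_rows --deltas '[[[-0.0006, 0, 0.01], 0.008], [[-0.0006, 0, 0.03], 0.008], [[-0.0006, 0, 0.05], 0.008], [[-0.0006, 0, 0.06], 0.008], [[-0.0006, 0, 0.06], 0.008]]'

```text
clock: 20.95
tool_pos: [0.4381, -0.1077, 0.1407]
orientation: [179.7, 0.0, -82.2]
force: [0.0, -1.3, -2.7]
opening: 0.0117
gripper_force: 30.0
```

```bash
python3 - <<'E'
from h import *
go(439.1,-106.5,100,-81.95)
s=ctrl.snapshot("wrist");save(s,"w11.png");go(439.1,-106.5,100,-81.95)
o=np.array([519.3,-95.2]);a=np.radians(8.04);u=np.array([np.cos(a),np.sin(a)]);v=np.array([-u[1],u[0]])
print(proj(s,[np.r_[(o+x*u+y*v)/1000,.056] for x in(75,-29) for y in(-31,-87)]).round(1).tolist())
h=cv2.resize(s["color"][30:270,0:280],None,fx=2.4,fy=2.4,interpolation=cv2.INTER_CUBIC);cv2.imwrite("pics/w11c.png",h[:,:,::-1])
E
```

```text
t 20.95 tcp [ 438.1 -107.7  140.7] rpy [179.74   0.   -82.15] F [ 0.  -1.3 -2.7] open 11.7 gf 30.0 j6 -3.0
go [-0.0013 -0.0015  0.0509] turn -0.0023 |d| 40.7
t 21.0 tcp [ 438.8 -107.5  141.9] rpy [ 1.7983e+02 -1.0000e-02 -8.2110e+01] F [ 0.7  0.8 -1.1] open 12.1 gf 30.0 j6 -3.0
go [-0.0012 -0.0005  0.0523] turn -0.0018 |d| 41.9
[[-1.0, 181.4], [-21.7, 86.2], [165.7, 180.3], [157.5, 80.7]]
```

View pics/w11c.png

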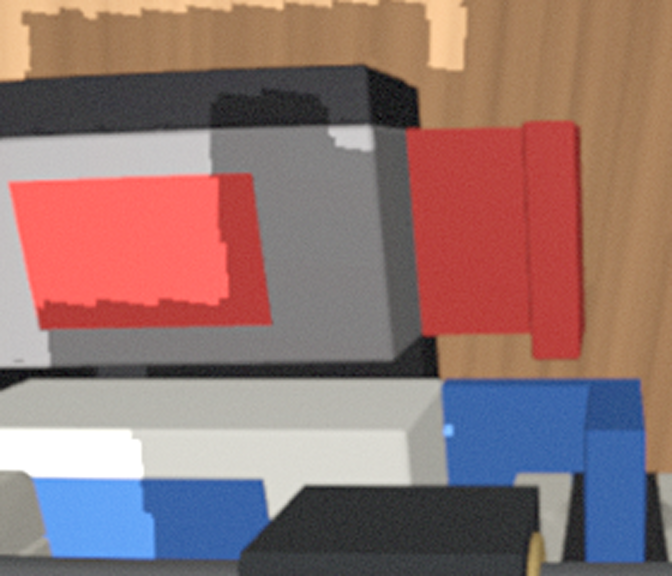

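send_rows --deltas '[[[-0.0012, 0, 0.006], -0.003], [[-0.0012, 0, 0.014], -0.003], [[-0.0012, 0, 0.022], -0.003], [[-0.0012, 0, 0.03], -0.003], [[-0.0012, 0, 0.033], -0.003]]'

```text
clock: 21.42
tool_pos: [0.4388, -0.1059, 0.1156]
orientation: [179.9, 0.0, -81.8]
force: [0.1, -0.3, -1.7]
opening: 0.012
gripper_force: 30.0
```

send_rows --deltas '[[[0, 0, 0.004], 0], [[0, 0, 0.008], 0], [[0, 0, 0.012], 0], [[0, 0, 0.016], 0], [[0, 0, 0.017], 0]]'

```text
clock: 21.83
tool_pos: [0.4391, -0.1059, 0.1025]
orientation: [180.0, 0.0, -81.8]
force: [0.5, -0.5, -1.4]
opening: 0.0117
gripper_force: 30.0
```

```bash
python3 - <<'E'
from h import *
go(439.1,-106.5,96.5,-81.8)
E
```

```text
t 21.83 tcp [ 439.1 -105.9  102.5] rpy [179.97   0.   -81.77] F [ 0.5 -0.5 -1.4] open 11.7 gf 30.0 j6 -3.0
go [0.0007 0.0001 0.0075] turn 0.0003 |d| 6.0
```

send_rows --deltas '[[[0.0007, 0, 0.002], 0], [[0.0007, 0, 0.004], 0], [[0.0007, 0, 0.006], 0], [[0.0007, 0, 0.0065], 0], [[0.0007, 0, 0.0065], 0]]'

```text
clock: 22.25
tool_pos: [0.4393, -0.1065, 0.0977]
orientation: [180.0, -0.0, -81.8]
force: [-0.3, 0.3, -2.1]
opening: 0.012
gripper_force: 30.0
```

send_rows --deltas '[[[0, -0.002, 0], 0], [[0, -0.004, 0], 0], [[0, -0.007, 0], 0], [[0, -0.01, 0], 0], [[0, -0.01, 0], 0]]'

```text
clock: 22.67
tool_pos: [0.4481, -0.1052, 0.0979]
orientation: [-180.0, -0.0, -81.7]
force: [0.9, 0.1, -1.9]
opening: 0.012
gripper_force: 30.0
```

send_rows --deltas '[[[0, -0.001, 0], 0], [[0, -0.002, 0], 0], [[0, -0.003, 0], 0], [[0, -0.004, 0], 0], [[0, -0.004, 0], 0]]'

```text
clock: 23.08
tool_pos: [0.4506, -0.1048, 0.0978]
orientation: [-180.0, -0.0, -81.8]
force: [0.2, 0.2, -1.9]
opening: 0.0121
gripper_force: 30.0
```

send_rows --deltas '[[[0, -0.001, 0], 0], [[0, -0.002, 0], 0], [[0, -0.002, 0], 0], [[0, -0.002, 0], 0], [[0, -0.002, 0], 0]]'

```text
clock: 23.5
tool_pos: [0.4515, -0.1048, 0.0976]
orientation: [179.9, 0.0, -81.8]
force: [-2.9, -0.5, -0.2]
opening: 0.0121
gripper_force: 30.0
```

send_rows --deltas '[[[0, -0.001, 0], 0], [[0, -0.002, 0], 0], [[0, -0.002, 0], 0], [[0, -0.002, 0], 0], [[0, -0.002, 0], 0]]'

```text
clock: 23.92
tool_pos: [0.4517, -0.1048, 0.0973]
orientation: [179.8, 0.0, -81.8]
force: [-7.0, -1.1, 1.6]
opening: 0.0117
gripper_force: 30.0
```

Back wall contact. I'm easing off slightly and lowering to the floor.

send_rows --deltas '[[[0, 0.0015, 0], 0], [[0, 0.0015, 0.001], 0], [[0, 0.0015, 0.002], 0], [[0, 0.0015, 0.0025], 0], [[0, 0.0015, 0.0025], 0]]'

```text
clock: 24.33
tool_pos: [0.4514, -0.1048, 0.0965]
orientation: [179.9, -0.0, -81.8]
force: [-11.9, 1.3, 16.8]
opening: 0.0121
gripper_force: 30.1
```

send_rows --deltas '[[[0, 0, 0.0005], 0], [[0, 0, 0.001], 0], [[0, 0, 0.001], 0], [[0, 0, 0.001], 0], [[0, 0, 0.001], 0]]'

```text
clock: 24.75
tool_pos: [0.4512, -0.1048, 0.096]
orientation: [179.9, -0.0, -81.8]
force: [-13.2, 1.5, 21.9]
opening: 0.0122
gripper_force: 30.2
```

send_rows --deltas '[[[0, 0, -0.0015], 0], [[0, 0.0005, -0.0015], 0], [[0, 0.0005, -0.0015], 0], [[0, 0.0005, -0.0015], 0], [[0, 0.0005, -0.0015], 0]]'

```text
clock: 25.17
tool_pos: [0.4514, -0.1048, 0.0967]
orientation: [179.9, -0.0, -81.8]
force: [-8.3, -0.1, 10.5]
opening: 0.0117
gripper_force: 30.0
```

send_rows --deltas '[[[0, 0, 0], 0], [[0, 0, 0], 0], [[0, 0, 0], 0], [[0, 0, 0], 0], [[0, 0, 0], 0]]' --gripper 0.34

```text
clock: 25.58
tool_pos: [0.4526, -0.1045, 0.0963]
orientation: [-179.9, -0.0, -81.7]
force: [-0.4, -1.0, 0.4]
opening: 0.0293
gripper_force: 0.0
```

```bash
python3 - <<'E'
from h import *
st();s=ctrl.snapshot("wrist");save(s,"w12.png");
o=np.array([519.3,-95.2]);a=np.radians(8.2);u=np.array([np.cos(a),np.sin(a)]);v=np.array([-u[1],u[0]])
print(proj(s,[np.r_[(o+x*u+y*v)/1000,.056] for x in(-75,-63,-29) for y in(-28,28)]).round(1).tolist())
E
```

```text
t 25.58 tcp [ 452.6 -104.5   96.3] rpy [-179.95   -0.    -81.75] F [-0.4 -1.   0.4] open 29.3 gf 0.0 j6 -3.0
[[273.9, 208.7], [271.8, 311.7], [247.5, 208.7], [248.3, 311.7], [172.9, 208.5], [181.9, 311.2]]
```

send_rows --deltas '[[[0, 0.001, -0.005], 0], [[0, 0.001, -0.02], 0], [[0, 0.001, -0.05], 0], [[0, 0.001, -0.09], 0], [[0, 0.001, -0.13], 0]]'

```text
clock: 26.05
tool_pos: [0.4506, -0.1049, 0.2012]
orientation: [179.9, -0.0, -81.8]
force: [1.3, -0.5, -0.0]
opening: 0.03
gripper_force: 0.0
```

send_rows --deltas '[[[-0.02, 0, -0.03], -0.07], [[-0.05, 0, -0.05], -0.145], [[-0.09, 0, -0.05], -0.22], [[-0.13, 0, -0.05], -0.295], [[-0.16, 0, -0.05], -0.37]]' --gripper 1

```text
clock: 26.47
tool_pos: [0.4325, 0.0235, 0.2411]
orientation: [-179.9, -0.0, -48.1]
force: [0.2, 0.3, -0.9]
opening: 0.0578
gripper_force: 0.0
```

send_rows --deltas '[[[0, 0, 0], -0.07], [[0, 0, 0], -0.145], [[0, 0, 0], -0.22], [[0, 0, 0], -0.295], [[0, 0, 0], -0.37]]'

```text
clock: 26.88
tool_pos: [0.4328, 0.0221, 0.2405]
orientation: [-180.0, -0.0, -14.8]
force: [0.5, 0.1, -0.4]
opening: 0.0867
gripper_force: 0.0
```

```bash
python3 - <<'E'
from h import *
st();s=ctrl.snapshot("top");save(s,"t13.png")
o=np.array([519.3,-95.2]);a=np.radians(8.2);u=np.array([np.cos(a),np.sin(a)]);v=np.array([-u[1],u[0]])
print(proj(s,[np.r_[(o+x*u+y*v)/1000,.056] for x in(-75,75) for y in(-28,28)]).round(1).tolist())
for n,z in(("plate_bottom",.036),("cartridge",.056)): print(n,[(round(q["conf"],2),(np.array(q["xy"])*[512,384]).round(),rect(s,q["pixels"],z)) for q in ctrl.cut_out(s,n)])
s=ctrl.snapshot("wrist");save(s,"w13.png")
for n,z in(("plate_bottom",.036),("cartridge",.056)): print(n,[(round(q["conf"],2),(np.array(q["xy"])*[512,384]).round(),rect(s,q["pixels"],z)) for q in ctrl.cut_out(s,n)])
go(540,330,250,-8.2)
E
```

```text
t 26.88 tcp [432.8  22.1 240.5] rpy [-1.7998e+02 -1.0000e-02 -1.4810e+01] F [ 0.5  0.1 -0.4] open 86.7 gf 0.0 j6 46.0
[[336.1, 240.9], [315.7, 244.1], [325.8, 186.9], [305.8, 190.1]]
plate_bottom [(0.68, array([161., 199.]), (array([576.9, 347.9]), array([ 64.5, 149.5]), -8.44))]
cartridge [(0.93, array([ 92., 204.]), (array([557. , 528.3]), array([ 69.2, 153.8]), -52.89)), (0.81, array([323., 196.]), (array([579.8, -99.9]), array([62.6, 32.4]), 52.02)), (0.63, array([119., 268.]), (array([384. , 449.3]), array([152.9,  64.3]), 28.19))]
plate_bottom []
cartridge [(0.9, array([362.,  64.]), (array([509.7, -91.9]), array([131.6,  64.1]), 9.01)), (0.8, array([116., 245.]), (array([410.7, 169.4]), array([14.9, 39.3]), -69.79))]
t 27.18 tcp [432.9  21.9 240.3] rpy [-1.7999e+02 -1.0000e-02 -1.5350e+01] F [0.2 0.  0.1] open 87.6 gf 0.0 j6 45.0
go [ 0.0272 -0.4068 -0.0122] turn -0.0795 |d| 326.3
```

send_rows --deltas '[[[0.004, -0.03, 0], 0], [[0.01, -0.07, 0], 0], [[0.017, -0.115, 0], 0], [[0.024, -0.16, 0], 0], [[0.031, -0.205, 0], 0]]'

```text
clock: 27.6
tool_pos: [0.5002, 0.1752, 0.2403]
orientation: [-180.0, -0.0, -15.3]
force: [1.7, 0.2, 0.4]
opening: 0.0877
gripper_force: 0.0
```

send_rows --deltas '[[[0.006, -0.04, 0], -0.02], [[0.013, -0.085, 0], -0.05], [[0.02, -0.13, 0], -0.078], [[0.027, -0.175, 0], -0.078], [[0.031, -0.205, 0], -0.078]]'

```text
clock: 28.02
tool_pos: [0.5677, 0.3283, 0.2395]
orientation: [180.0, -0.0, -8.2]
force: [0.7, 0.5, 0.4]
opening: 0.0876
gripper_force: 0.0
```

```bash
python3 - <<'E'
from h import *
s=ctrl.snapshot("wrist");save(s,"w14.png");st()
print([(round(q["conf"],2),(np.array(q["xy"])*[512,384]).round(),rect(s,q["pixels"],.036)) for q in ctrl.cut_out(s,"plate_bottom")])
print(rect(s,hsvm(s,20,36,130,40),.036))
go(577.3,347.7,130,-8.3)
E
```

```text
t 28.07 tcp [568.9 331.  239. ] rpy [-1.80e+02 -6.00e-02 -8.15e+00] F [4.4 4.  1.4] open 88.2 gf 0.0 j6 35.0
[(0.85, array([234., 166.]), (array([576.6, 350.8]), array([ 64.6, 149.8]), -8.41))]
(array([585.7, 121.6]), array([ 66.2, 148.2]), -9.96)
t 28.12 tcp [567.7 328.8 238.7] rpy [ 1.7995e+02  1.0000e-02 -8.1700e+00] F [-1.6  0.2 -0.2] open 87.5 gf 0.0 j6 35.0
go [ 0.0085 -0.0251  0.1359] turn 0.0015 |d| 110.8
```

send_rows --deltas '[[[0.003, -0.01, 0.02], 0], [[0.0078, -0.0251, 0.06], 0.001], [[0.0078, -0.0251, 0.1], 0.001], [[0.0078, -0.0251, 0.135], 0.001], [[0.0078, -0.0251, 0.15], 0.001]]'

```text
clock: 28.53
tool_pos: [0.5738, 0.3428, 0.1158]
orientation: [179.7, 0.2, -8.4]
force: [-0.5, -1.3, -0.5]
opening: 0.0876
gripper_force: 0.0
```

send_rows --deltas '[[[0, 0, 0.01], 0], [[0, 0, 0.02], 0], [[0, 0, 0.023], 0], [[0, 0, 0.023], 0], [[0, 0, 0.023], 0]]'

```text
clock: 28.95
tool_pos: [0.5762, 0.345, 0.1031]
orientation: [-179.9, -0.1, -8.2]
force: [-0.3, 0.4, 0.1]
opening: 0.0875
gripper_force: 0.0
```

```bash
python3 - <<'E'
from h import *
go(577.3,348,97,-8.3)
s=ctrl.snapshot("top")
print([(round(q["conf"],2),rect(s,q["pixels"],.032)) for q in ctrl.cut_out(s,"plate_top")])
E
```

```text
t 28.95 tcp [576.2 345.  103.1] rpy [-1.7991e+02 -7.0000e-02 -8.2400e+00] F [-0.3  0.4  0.1] open 87.5 gf 0.0 j6 34.0
go [ 0.0009 -0.004   0.0077] turn 0.0007 |d| 6.9
[(0.92, (array([584.8, 115.3]), array([ 68.3, 153.9]), -9.61))]
```

send_rows --deltas '[[[0.001, -0.003, 0.003], 0], [[0.001, -0.0035, 0.006], 0], [[0.001, -0.0035, 0.0075], 0], [[0.001, -0.0035, 0.0075], 0], [[0.001, -0.0035, 0.0075], 0]]'

```text
clock: 29.47
tool_pos: [0.5767, 0.3471, 0.0956]
orientation: [180.0, 0.0, -8.2]
force: [-0.2, -0.2, 0.1]
opening: 0.0878
gripper_force: 0.0
```

send_rows --deltas '[[[0, 0, 0], 0], [[0, 0, 0], 0], [[0, 0, 0], 0], [[0, 0, 0], 0], [[0, 0, 0], 0]]' --gripper 0.6

```text
clock: 29.88
tool_pos: [0.5768, 0.3472, 0.0958]
orientation: [-180.0, -0.0, -8.2]
force: [-0.7, 0.8, -0.1]
opening: 0.0638
gripper_force: 30.0
```

send_rows --deltas '[[[0, 0, 0], 0], [[0, 0, 0], 0], [[0, 0, -0.002], 0], [[0, 0, -0.005], 0], [[0, 0, -0.01], 0]]'

```text
clock: 30.3
tool_pos: [0.5766, 0.347, 0.1036]
orientation: [180.0, 0.0, -8.2]
force: [0.2, 0.2, -0.4]
opening: 0.0632
gripper_force: 30.0
```

send_rows --deltas '[[[0, 0, -0.02], 0], [[0, 0, -0.05], 0], [[0, 0, -0.09], 0], [[0.004, 0.02, -0.11], 0], [[0.009, 0.05, -0.115], 0]]'

```text
clock: 30.72
tool_pos: [0.5797, 0.3087, 0.2002]
orientation: [-179.7, -0.3, -8.1]
force: [1.8, 0.1, -1.1]
opening: 0.0634
gripper_force: 30.0
```

send_rows --deltas '[[[0.006, 0.035, 0], 0], [[0.013, 0.075, 0], 0], [[0.02, 0.115, 0], 0], [[0.027, 0.15, 0], 0], [[0.031, 0.175, 0], 0]]'

```text
clock: 31.13
tool_pos: [0.5824, 0.1621, 0.1964]
orientation: [-180.0, -0.0, -8.3]
force: [1.1, 0.0, -1.4]
opening: 0.0634
gripper_force: 30.0
```

send_rows --deltas '[[[0.005, 0.03, 0], 0.01], [[0.009, 0.05, 0], 0.022], [[0.011, 0.058, 0], 0.022], [[0.011, 0.059, 0.03], 0.022], [[0.011, 0.059, 0.06], 0.022]]'

```text
clock: 31.55
tool_pos: [0.5858, 0.1166, 0.1493]
orientation: [-179.8, -0.2, -10.2]
force: [-0.6, -0.9, -2.4]
opening: 0.0635
gripper_force: 30.0
```

```bash
python3 - <<'E'
from h import *
go(584.6,116.5,115,-10.2)
E
```

```text
t 31.55 tcp [585.8 116.6 149.3] rpy [-179.83   -0.22  -10.24] F [-0.6 -0.9 -2.4] open 63.5 gf 30.0 j6 50.0
go [-0.0015  0.0004  0.0428] turn -0.0004 |d| 34.3
```

send_rows --deltas '[[[-0.001, 0, 0.01], 0], [[-0.001, 0, 0.025], 0], [[-0.001, 0, 0.037], 0], [[-0.001, 0, 0.043], 0], [[-0.001, 0, 0.043], 0]]'

```text
clock: 31.97
tool_pos: [0.5835, 0.1168, 0.1125]
orientation: [179.9, 0.1, -10.2]
force: [0.1, -0.1, -1.5]
opening: 0.0634
gripper_force: 30.0
```

```bash
python3 - <<'E'
from h import *
go(584.6,116.5,115,-10.2)
go(584.6,116.5,98.7,-10.2)
E
```

```text
t 31.97 tcp [583.5 116.8 112.5] rpy [ 1.7994e+02  8.0000e-02 -1.0190e+01] F [ 0.1 -0.1 -1.5] open 63.4 gf 30.0 j6 50.0
go [ 0.0014  0.0001 -0.0031] turn 0.0001 |d| 2.7
t 31.97 tcp [583.5 116.8 112.5] rpy [ 1.7994e+02  8.0000e-02 -1.0190e+01] F [ 0.1 -0.1 -1.5] open 63.4 gf 30.0 j6 50.0
go [0.0014 0.0001 0.0173] turn 0.0001 |d| 13.9
```

send_rows --deltas '[[[0.001, 0, 0.004], 0], [[0.001, 0, 0.008], 0], [[0.001, 0, 0.012], 0], [[0.001, 0, 0.016], 0], [[0.001, 0, 0.0165], 0]]'

```text
clock: 32.38
tool_pos: [0.5844, 0.1164, 0.0997]
orientation: [180.0, 0.0, -10.2]
force: [-0.4, -0.7, -0.1]
opening: 0.0634
gripper_force: 30.0
```

send_rows --deltas '[[[0, 0, 0.0005], 0], [[0, 0, 0.0005], 0], [[0, 0, 0.0005], 0], [[0, 0, 0.0005], 0], [[0, 0, 0.0005], 0]]'

```text
clock: 32.8
tool_pos: [0.5847, 0.1165, 0.0999]
orientation: [-180.0, -0.0, -10.2]
force: [0.5, 0.5, 0.4]
opening: 0.0633
gripper_force: 30.0
```

send_rows --deltas '[[[0, 0, 0.0005], 0], [[0, 0, 0.001], 0], [[0, 0, 0.0015], 0], [[0, 0, 0.002], 0], [[0, 0, 0.002], 0]]'

```text
clock: 33.22
tool_pos: [0.5846, 0.1165, 0.0981]
orientation: [180.0, 0.0, -10.2]
force: [-0.6, -0.1, -1.2]
opening: 0.0635
gripper_force: 30.0
```

send_rows --deltas '[[[0, 0, 0.0005], 0], [[0, 0, 0.0005], 0], [[0, 0, 0.0005], 0], [[0, 0, 0.0005], 0], [[0, 0, 0.0005], 0]]'

```text
clock: 33.63
tool_pos: [0.5847, 0.1165, 0.0978]
orientation: [-180.0, -0.0, -10.2]
force: [-0.0, 0.4, 0.6]
opening: 0.0631
gripper_force: 30.7
```

Touching; release and retreat.

send_rows --deltas '[[[0, 0, 0], 0], [[0, 0, 0], 0], [[0, 0, 0], 0], [[0, 0, 0], 0], [[0, 0, 0], 0]]' --gripper 1

```text
clock: 34.05
tool_pos: [0.5847, 0.1165, 0.0977]
orientation: [-180.0, -0.0, -10.2]
force: [0.2, -0.6, -0.1]
opening: 0.0863
gripper_force: 0.0
```

send_rows --deltas '[[[0, 0, -0.01], 0], [[0, 0, -0.03], 0], [[0, 0, -0.07], 0], [[0, 0, -0.12], 0], [[0, 0, -0.16], 0]]'

```text
clock: 34.47
tool_pos: [0.5848, 0.1164, 0.2287]
orientation: [-180.0, -0.1, -10.2]
force: [1.4, 1.0, 0.1]
opening: 0.0874
gripper_force: 0.0
```

send_rows --deltas '[[[-0.03, 0, -0.02], 0], [[-0.07, 0, -0.05], 0], [[-0.11, 0, -0.08], 0], [[-0.15, 0, -0.09], 0], [[-0.16, 0, -0.09], 0]]'

```text
clock: 34.88
tool_pos: [0.4562, 0.1393, 0.3013]
orientation: [-179.7, -0.2, -10.2]
force: [-0.6, -0.5, -0.5]
opening: 0.0879
gripper_force: 0.0
```

send_rows --deltas '[[[0, 0, 0], 0], [[0, 0, 0], 0], [[0, 0, 0], 0], [[0, 0, 0], 0], [[0, 0, 0], 0]]'

```text
clock: 35.3
tool_pos: [0.4593, 0.139, 0.297]
orientation: [179.9, 0.1, -10.3]
force: [0.3, -1.1, 0.3]
opening: 0.0874
gripper_force: 0.0
```

```bash
python3 - <<'E'
from h import *
st()
o=np.array([519.3,-95.2]);a=np.radians(8.2);u=np.array([np.cos(a),np.sin(a)]);v=np.array([-u[1],u[0]])
for c in("top","wrist"):
    s=ctrl.snapshot(c);save(s,c+"15.png")
    for n,z in(("plate_top",.038),("cartridge",.056)): print(c,n,[(round(q["conf"],2),(np.array(q["xy"])*[512,384]).round(),rect(s,q["pixels"],z)) for q in ctrl.cut_out(s,n)])
    m=hsvm(s,100,125,120,60).astype(np.uint8); k,l,S,C=cv2.connectedComponentsWithStats(m)
    for i in range(1,k):
        if S[i,4]>40:
            w=unproj(s,C[i:i+1],.056)[0,:2]*1000-o; print("blue",S[i].tolist(),rect(s,l==i,.056),"dock xy",(w@u).round(1),(w@v).round(1))
    for n,z in(("bottle",.05),("cup",.07),("screwdriver",.01)): print(n,[(round(q["conf"],2),rect(s,q["pixels"],z)) for q in ctrl.cut_out(s,n)][:1])
E
```

```text
t 35.3 tcp [459.3 139.  297. ] rpy [ 1.7992e+02  6.0000e-02 -1.0260e+01] F [ 0.3 -1.1  0.3] open 87.4 gf 0.0 j6 39.0
top plate_top []
top cartridge [(0.95, array([318., 215.]), (array([518.8, -94.7]), array([151.3,  59.2]), 7.01)), (0.88, array([215., 271.]), (array([369.1, 214.5]), array([123.9,  52.3]), 89.11)), (0.75, array([110., 251.]), (array([438.2, 477.2]), array([40.6, 60.3]), -49.75)), (0.63, array([ 93., 204.]), (array([557.9, 529.2]), array([ 66.9, 153. ]), -53.82))]
blue [312, 194, 15, 21, 229] (array([550.2, -90.6]), array([55.3, 31.2]), 8.77) dock xy 31.1 -0.0
bottle [(0.79, (array([ 771.8, -274.9]), array([50.1, 78.6]), -46.14))]
cup [(0.76, (array([747.9, 220.8]), array([78.4, 63.9]), 0.04))]
screwdriver [(0.73, (array([773.5,   1.4]), array([199.3,  25.7]), 10.08))]
wrist plate_top []
wrist cartridge [(0.82, array([212., 237.]), (array([388.4, 223.8]), array([141.5,  64. ]), 85.62)), (0.7, array([460.,  68.]), (array([518.7, -85.2]), array([149.9,  74.1]), 7.94)), (0.59, array([ 19., 215.]), (array([454. , 427.7]), array([54.3, 34.5]), 80.51))]
blue [442, 12, 41, 68, 1925] (array([549.7, -90.2]), array([58.5, 34.5]), 8.22) dock xy 31.5 0.8
blue [432, 102, 68, 49, 1931] (array([468.1, -93.3]), array([45.4, 71.8]), -81.81) dock xy -50.6 13.4
bottle [(0.57, (array([518.2, -88.9]), array([153.9,  76.3]), 7.68))]
cup []
screwdriver []
```

```bash
python3 - <<'E'
from h import *
for c in("wrist","top"):
    s=ctrl.snapshot(c); m=hsvm(s,20,36,110,40); r=proj(s,[[.585,.117,.038]])[0]; 
    w=np.zeros_like(m); x,y=r.round().astype(int); R=90 if c=="wrist" else 38; w[max(0,y-R):y+R,max(0,x-R):x+R]=1
    print(c,r.round(),rect(s,m&w,.038),[(round(q["conf"],2),rect(s,q["pixels"],.038)) for q in ctrl.cut_out(s,"plate_bottom")])
E
```

```text
wrist [256.  47.] (array([570.3, 120. ]), array([ 65.4, 120.7]), -10.21) [(0.86, (array([569.8, 119.8]), array([ 65.3, 121.9]), -10.46)), (0.36, (array([517.8, -96.6]), array([158. ,  77.8]), 8.07))]
top [243. 194.] (array([621.3, 110.8]), array([65.6, 75.9]), -11.27) [(0.5, (array([637.2,  93.6]), array([81.3, 42.4]), 37.35))]
```

```bash
python3 - <<'E'
from h import *
print(ctrl.close_job())
E
```

```text
the job is handed in; nothing more can be done
None
```

The job is handed in at about 35 s with no verdict returned: the last pictures put the cartridge home in the bay within about 1 mm and both plates in one pile within about 1 mm of the stand's centre, but I viewed 12 pictures against the limit of 10.

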